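# Sort the bench oddments into their trays

### The job

Clear up after the golf club repair: stand the two glue bottles upright in the red tray, one in each bay, put the two black ferrules in the yellow tray, one in each bay, and put the steel bolt in either bay of the blue tray. Leave the grey angle gauge where it lies.

Things in the scene. Friction and masses are not known exactly. Their poses are not given: they have to be found in the camera images.
- red_tray: Red plastic tray, fixed to the bench, 108 x 144 x 28 mm high outside, open on top, walls and floor 3 mm thick; a 24 mm high divider in its middle splits it into two bays side by side, each 102 mm (tray x) by 67.5 mm (tray y). Blank paper labels on its front. For the glue bottles. Origin: centre of its underside; x points from front to back, y along the longer side, z up; bay centres at y = +35 mm and y = -35 mm, floor at z = 3 mm
- yellow_tray: Yellow plastic tray, fixed to the bench, 108 x 144 x 28 mm high outside, open on top, walls and floor 3 mm thick; a 24 mm high divider in its middle splits it into two bays side by side, each 102 mm (tray x) by 67.5 mm (tray y). Blank paper labels on its front. For the ferrules. Origin: centre of its underside; x points from front to back, y along the longer side, z up; bay centres at y = +35 mm and y = -35 mm, floor at z = 3 mm
- blue_tray: Blue plastic tray, fixed to the bench, 108 x 144 x 28 mm high outside, open on top, walls and floor 3 mm thick; a 24 mm high divider in its middle splits it into two bays side by side, each 102 mm (tray x) by 67.5 mm (tray y). Blank paper labels on its front. For the bolt. Origin: centre of its underside; x points from front to back, y along the longer side, z up; bay centres at y = +35 mm and y = -35 mm, floor at z = 3 mm
- glue_white_center (a point): Small white glue bottle standing upright, round, 27 mm diameter and 55 mm tall, the top 11 mm a narrower cap (14 mm); body straight below that; 50 g. Origin at its centre, half-way up; z up along its axis.
- glue_blue_center (a point): Small blue glue bottle with white cap standing upright, round, 27 mm diameter and 60 mm tall, the top 11 mm a narrower cap (14 mm); body straight below that; 50 g. Origin at its centre, half-way up; z up along its axis.
- ferrule_0_center (a point): Black plastic ferrule (one of two alike), a short tube standing on end, 17 mm diameter and 26 mm tall; 12 g. Origin at its centre, half-way up; z up along its axis.
- ferrule_1_center (a point): Black plastic ferrule (one of two alike), a short tube standing on end, 17 mm diameter and 26 mm tall; 12 g. Origin at its centre, half-way up; z up along its axis.
- hex_bolt_0_center (a point): Bright steel hexagon bolt standing on its head, 40 mm tall: the head (16 x 19 mm, 7 mm high) is at the bottom, the threaded shank (10 mm diameter) points up; 30 g. Origin at its centre, half-way up; z up along its axis.
- angle_box_center (a point): Dark grey digital angle gauge, a rounded box 46 x 66 x 27 mm (x, y, z), lying loose; not to be moved. Origin at its centre, half-way up. (Not to be confused with the tall loft gauge, fixed scenery 0.43 m high at about x 0.28, y 0.52, 0.22 m square: keep the arm clear of it, also of the vice at about x 0.62, y 0.5)

How it is judged:
By the outcome, as a careful person would: the job done as asked, in the order asked, and still so for the second after the job is handed in, with the robot touching nothing.
It also fails if it takes over 128 s, if anything falls off the work surface, if the arm or the gripper's body presses on something with over 40 N, if the wrist force passes 120 N, or if a joint passes its speed limit or range.

### The arm

A 6-joint arm with a two-finger parallel gripper is mounted at the origin on a cart in front of the work surface, level with it; the furniture and walls round the work are solid. World frame = base frame: x ahead of the robot, y to its left, z up, the work surface at z = 0. Lengths are in mm, angles in rad, forces in N, time in s.
With the tool pointing down it reaches from about 300 to 775 mm from the base axis. Payload 14.6 kg.
Tool frame: the origin (TCP) lies between the finger pads; the fingertips stand 19 mm ahead of it and the grasp point (between the pads) is the TCP (manip.tcp_to_tips is the distance from the TCP to the fingertips, in mm); x points along the fingers, z is the direction in which the jaws open and shut, and the axes are right-handed (so a half turn about x gives the same grasp; the last joint's range is limited). The gripper opens to 94 mm and grips with 3 to 60 N. Pads are 16 mm wide; open, the fingers measure 119 mm over their backs; the gripper's body (75 mm by 177 mm) begins 78 mm behind the grasp point.
Start: joints at [1.083, 0.3, 1.521, -0, 1.321, -0.067], TCP at [224.666, 502.01, 224.446] pointing down, gripper open.
Joint ranges: [-3.03, 3.03], [-0.79, 2.21], [0.23, 2.52], [-1.04, 4.18], [0, 3.07], [-2.55, 2.55]. Speed limits (rad/s): [2.22, 2.22, 2.57, 3.14, 3.14, 3.14].

### API

Orientations are given as [roll, pitch, yaw] about the fixed x, y, z axes, in that order (R = Rz(yaw) Ry(pitch) Rx(roll)).
In Python, from cell import manip gives the robot as it stands.
- The arm moves only by the tool jog_arm, never from a script. Its argument "moves" is a list that holds one entry, the list of rows, each a list of 6 numbers: the shift along the world's x, y, z in mm, then the turn, a rotation vector about the world's x, y, z in degrees. In form: [[[dx, dy, dz, wx, wy, wz], ...]]. A call has 1 to 5 rows; each row shifts and turns the pose as measured when the row begins; what a row does not reach is not made up. A row lasts 1/10 s, in which the tool goes at most 50 mm and 8.59 degrees, less where a joint would pass 70% of its speed; a pose out of reach is approached as far as the arm can. A call is refused whole if a number of a shift passes 50 or a number of a turn 8.59, either way. A call with a gripper value outside its range is refused whole. "gripper" is the opening, from -1 (shut) to 1 (fully open), set as the call begins (left out, the last holds). The fingers move at their own pace and stop on an object; "squeeze" is the grip in N (left out, the last holds). Time passes only in rows, so rows that do not move let the fingers close. It gives the time, the measured TCP pose, the force and the opening at its end, in the units of the state.
- manip.read_state(): the state, without advancing time (a new reading comes with each control period).
- manip.camera(name): name is "scene" or "top"; returns (picture, depth): 420x560x3 uint8, blue, green, red; 420x560 float32, mm along the optical axis (not along the pixel's ray), 0 where there is no reading.
- manip.camera_params(name): a dict with "fx", "fy", "cx", "cy" (pixels), "rvec" (rotation vector, rad) and "tvec" (3), from world to camera coordinates, as OpenCV has them. Camera axes: x right, y down, z forward; pixel columns grow to the right and rows downward; lengths in mm; the calibration is good to about 2 mm. A picture is of the moment at which its call begins. camera_params takes no time and is no camera call.
- manip.sign_off(): hands the job in, once; it reports no verdict.
The state is a dict: "clock": time; "joints": joint angles; "qd": joint speeds; "effort": joint torques, N m; "eef_pos": TCP position; "eef_rot": TCP orientation; "wrist_force": force on the tool from outside, world axes, zero at the start; "moment": the same for the moment, N m; "finger_gap": finger opening in mm.
Only numpy, scipy, OpenCV 4.12 (cv2) and the standard library are available. Lean on these libraries where they do the work, as an engineer would, in place of code of your own. Each camera call takes 0.05 s, during which the arm holds its last target. There are 200 camera calls.

## Working session

There is one attempt and no reset: what is moved stays moved. The work goes in short steps, Python scripts to look and compute and a tool call to move; the robot and the scene stay as the last step left them, time stands still between calls to the robot, and variables do not carry over. Pictures are saved under pics/ and viewed, about 12 in all and at most 16, crops included, and the job is handed in when it is done.

Besides the shell and the picture viewer there is one more tool, called after "Emit:" by a JSON object that holds its "method" and its "body". jog_arm: Moves the arm, as the interface text tells. Its arguments: {"type":"object","properties":{"moves":{"type":"array","items":{"type":"array","items":{"type":"array","items":{"type":"number"}}}},"gripper":{"type":"number"},"squeeze":{"type":"number"}},"required":["moves"]}

```bash
mkdir -p pics; ls; cat > h.py <<'E'
import numpy as np, cv2
from cell import manip
def P(name):
    p=manip.camera_params(name); R=cv2.Rodrigues(np.array(p["rvec"],float))[0]; t=np.array(p["tvec"],float).ravel()
    return p,R,t
def ray(name,u,v,z):
    p,R,t=P(name); d=R.T@np.array([(u-p["cx"])/p["fx"],(v-p["cy"])/p["fy"],1]); c=-R.T@t
    return c+d*(z-c[2])/d[2]
def cloud(name,depth):
    p,R,t=P(name); v,u=np.mgrid[:420,:560]
    X=np.stack([(u-p["cx"])/p["fx"]*depth,(v-p["cy"])/p["fy"]*depth,depth],-1)
    return (X-t)@R
E
python3 - <<'E'
from h import *
for n in("scene","top"):
    im,d=manip.camera(n); cv2.imwrite(f"pics/{n}0.png",im); np.save(f"{n}0.npy",d)
    p,R,t=P(n); print(n,p["fx"],-R.T@t,R[2])
s=manip.read_state();print(s["eef_pos"],s["eef_rot"],s["finger_gap"],s["clock"])
E
```

```text
pics
scene 454.02878870221895 [-141.16396951  639.58796835  448.65545964] [ 0.672894   -0.63070916 -0.38654834]
top 426.6231561977418 [ 288.72753137   21.44425735 1166.67203245] [ 0.19813828 -0.01256558 -0.98009353]
[224.57253512 501.83654002 223.94816079] [ 3.05067276  1.56979247 -2.08256697] 94.02967339839462 0.1
```

View pics/scene0.png

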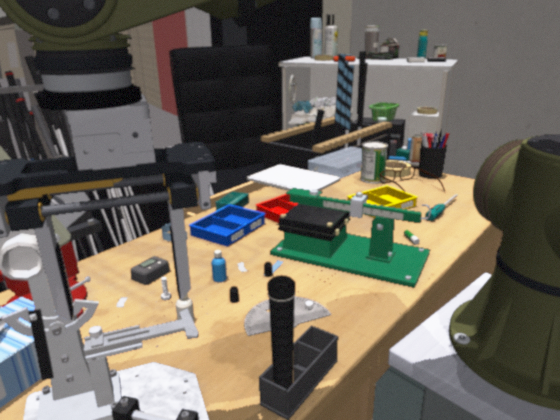

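View pics/top0.png

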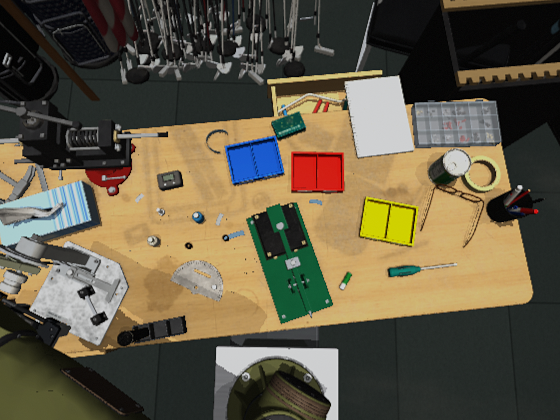

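The scene view shows the three trays, the green bench fixture, the blue bottle (219,265), the ferrules (268,269) and (234,294), and the bolt (165,288). In the top view the small things lie around (150-230, 210-245), so I'll zoom in there.

```bash
python3 - <<'E'
from h import *
im=cv2.imread("pics/top0.png"); d=np.load("top0.npy")
cv2.imwrite("pics/z.png",cv2.resize(im[160:270,120:260],None,fx=5.5,fy=5.4,interpolation=cv2.INTER_CUBIC)[:600,:800])
C=cloud("top",d); 
for u,v in [(152,240),(160,211),(197,216),(188,245),(226,238),(170,180)]:
    w=C[v-8:v+9,u-8:u+9].reshape(-1,3); m=w[:,2]>10
    print((u,v),w[m].mean(0).round() if m.any() else None,w[:,2].max().round(),m.sum(), ray("top",u,v,0).round())
hsv=cv2.cvtColor(im,cv2.COLOR_BGR2HSV)
for n,lo,hi in [("red",(0,200,80),(6,255,255)),("yel",(24,180,100),(34,255,255)),("blue",(105,150,80),(125,255,255))]:
    m=cv2.inRange(hsv,lo,hi); m=cv2.morphologyEx(m,cv2.MORPH_CLOSE,np.ones((5,5)))
    for c in cv2.findContours(m,0,2)[0]:
        if cv2.contourArea(c)>600:
            pts=np.array([C[y,x] for x,y in c[:,0]]); r=cv2.minAreaRect(c)
            b=np.array([ray("top",x,y,28)[:2] for x,y in cv2.boxPoints(r)])
            e=np.array([ray("top",x,y,28)[:2] for x,y in c[:,0]]).astype(np.float32)
            print(n,cv2.minAreaRect(e),r[0])
# heights along the scene
g=C[...,2].copy(); g[(d==0)]=0
for (n,a,b,c_,e_) in [("fixture",200,325,245,330),("papers",75,160,345,412)]:
    w=C[a:b,c_:e_].reshape(-1,3); w=w[w[:,2]>30]; print(n,w.min(0).round(),w.max(0).round())
E
```

```text
(152, 240) [418. 332.  49.] 1167.0 110 [425. 348.   0.]
(160, 211) [493. 314.  82.] 1167.0 23 [506. 332.   0.]
(197, 216) [485. 221.  42.] 67.0 105 [494. 229.   0.]
(188, 245) [411. 246.  22.] 29.0 29 [413. 249.   0.]
(226, 238) [429. 142.  62.] 1167.0 28 [434. 147.   0.]
(170, 180) [587. 303.  35.] 1167.0 268 [595. 311.   0.]
red ((621.7291259765625, -100.80741882324219), (112.80250549316406, 145.4418182373047), 0.7471019625663757) (317.0, 171.5)
yel ((486.5173645019531, -296.09490966796875), (146.6178436279297, 114.87017822265625), 80.27340698242188) (389.14862060546875, 221.10812377929688)
blue ((651.5175170898438, 75.2607192993164), (114.16091918945312, 145.4240264892578), 13.985430717468262) (254.17530822753906, 159.82644653320312)
fixture [235. -76.  32.] [ 526.   77. 1167.]
papers [ 289.   21. 1167.] [ 289.   21. 1167.]
```

View pics/z.png

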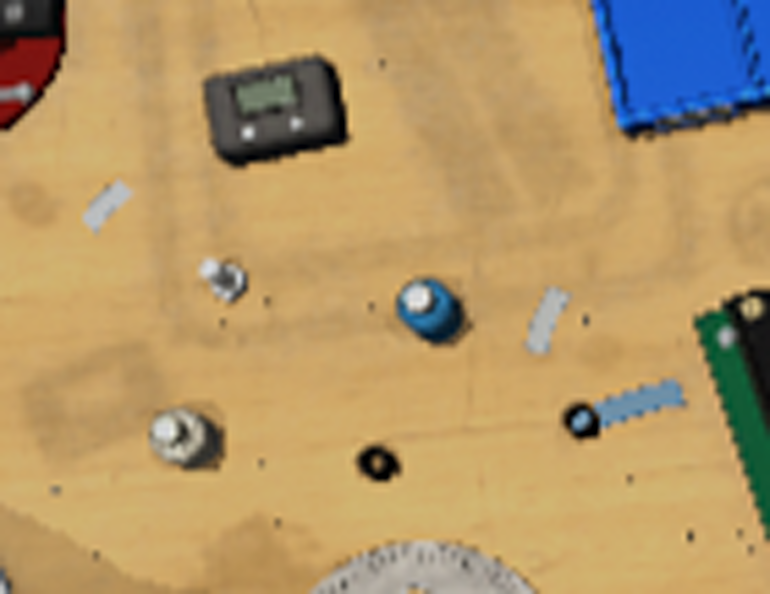

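```bash
python3 - <<'E'
from h import *
for n,u,v,z in [("white",150.5,239.3,55),("blue",196,215,60),("f0",189.1,245.7,26),("f1",225.8,237.8,26),("bolttop",158.2,209.6,40),("bolthead",161.5,212.2,5)]:
    print(n,ray("top",u-.4,v-.4,z).round(1))
im=cv2.imread("pics/top0.png"); d=np.load("top0.npy"); C=cloud("top",d); C[d==0]=-999
S=np.load("scene0.npy"); D=cloud("scene",S); D[S==0]=-999
for n,c in [("red",(621,-101)),("yel",(486,-296)),("blue",(651,75))]:
    for K,nm in((C,"top"),(D,"scene")):
        w=K.reshape(-1,3); m=(np.hypot(w[:,0]-c[0],w[:,1]-c[1])<100)&(w[:,2]>22)&(w[:,2]<32)
        if m.sum()>20: print(n,nm,m.sum(),cv2.minAreaRect(w[m,:2].astype(np.float32)))
A=np.concatenate([C.reshape(-1,3),D.reshape(-1,3)])
def hm(x0,x1,y0,y1,s=20):
    print("cols y",list(range(y1-s,y0-s,-s)))
    for x in range(x1-s,x0-s,-s):
        r=[]
        for y in range(y1-s,y0-s,-s):
            m=(A[:,0]>=x)&(A[:,0]<x+s)&(A[:,1]>=y)&(A[:,1]<y+s)&(A[:,2]<900)&(A[:,2]>-10)
            r.append(int(A[m,2].max()) if m.any() else -1)
        print(x,r)
hm(100,420,340,660); hm(220,540,-100,100)
for n in("scene",):
    p,R,t=P(n)
    for q in [(224,502,224),(224,502,205),(224,502,302),(170,390,430),(390,390,430),(390,410,430),(390,410,0),(170,410,0),(390,630,0)]:
        X=R@np.array(q)+t; print(q,(X[0]/X[2]*p["fx"]+p["cx"]).round(),(X[1]/X[2]*p["fy"]+p["cy"]).round(),X[2].round())
cv2.imwrite("pics/s1.png",cv2.resize(cv2.imread("pics/scene0.png")[:,:280],None,fx=2,fy=2)[240:840])
E
```

```text
white [420.9 338.   55. ]
blue [486.9 222.6  60. ]
f0 [409.4 242.4  26. ]
f1 [432.6 145.5  26. ]
bolttop [502.9 328.   40. ]
bolthead [502.5 327.9   5. ]
red top 406 ((624.8442993164062, -87.99640655517578), (170.2535858154297, 113.11488342285156), 89.6451416015625)
red scene 244 ((632.711669921875, -73.75704193115234), (143.95701599121094, 91.57898712158203), 89.20651245117188)
yel top 422 ((486.9070739746094, -307.1138916015625), (169.4927520751953, 111.35694885253906), 80.12882232666016)
yel scene 348 ((484.33294677734375, -299.9986572265625), (150.55589294433594, 113.37490844726562), 80.00547790527344)
blue top 402 ((656.9708251953125, 71.51713562011719), (112.715087890625, 156.97987365722656), 13.698890686035156)
blue scene 622 ((653.4063720703125, 69.06029510498047), (115.11803436279297, 158.46376037597656), 14.405802726745605)
cols y [640, 620, 600, 580, 560, 540, 520, 500, 480, 460, 440, 420, 400, 380, 360, 340]
400 [3, 22, 5, 9, 15, 14, 265, 250, 6, 6, 5, 6, 6, 7, 6, 60]
380 [-1, -1, 1, 10, 25, 278, 283, 283, 12, 7, 6, 8, 5, 6, 6, 8]
360 [2, 6, 3, 275, 306, 319, 284, 281, 26
[... 1359 characters left out ...]
8]
380 [6, 14, 69, 91, 87, 125, 122, 70, 17, 17]
360 [5, 5, 16, 87, 78, 136, 145, 133, 18, 18]
340 [5, 5, 18, 20, 19, 134, 143, 134, 23, 17]
320 [6, 6, 6, 18, 19, 21, 122, 124, 107, 18]
300 [4, 5, 8, 17, 19, 18, 121, 123, 109, 20]
280 [5, 7, 5, 16, 17, 18, 106, 124, 122, 16]
260 [4, 6, 6, 5, 18, 18, 16, 122, 122, 16]
240 [7, 5, 6, 5, 21, 18, 17, 18, 139, 18]
220 [5, 4, 5, 7, 17, 20, 18, 17, 138, 124]
(224, 502, 224) 122.0 287.0 419.0
(224, 502, 205) 125.0 305.0 427.0
(224, 502, 302) 109.0 209.0 389.0
(170, 390, 430) 244.0 47.0 374.0
(390, 390, 430) 123.0 41.0 522.0
(390, 410, 430) 107.0 42.0 509.0
(390, 410, 0) 153.0 350.0 676.0
(170, 410, 0) 247.0 441.0 528.0
(390, 630, 0) -15.0 437.0 537.0
```

View pics/s1.png

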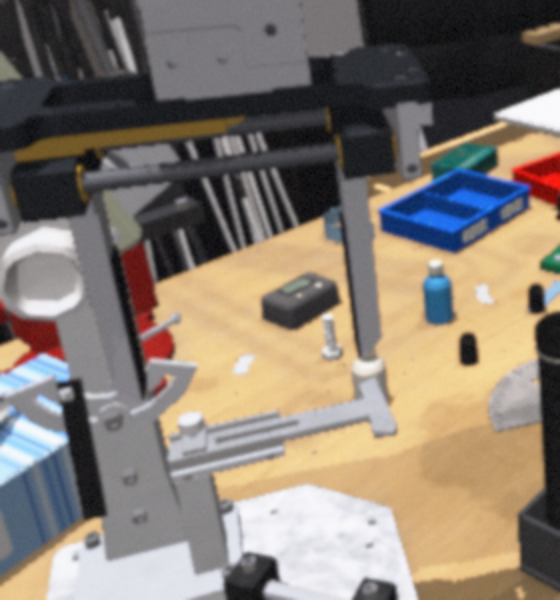

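The zoom shows the gripper beside the loft gauge, so it should go straight up first. The white bottle sits just behind the right finger.

```bash
python3 - <<'E'
from h import *
from scipy.spatial.transform import Rotation as Ro
s=manip.read_state(); M=Ro.from_euler("xyz",s["eef_rot"]).as_matrix(); print(M.round(3)); print(np.degrees(np.arctan2(M[1,2],M[0,2])))
E
```

```text
[[-0.    -0.913  0.409]
 [-0.001  0.409  0.913]
 [-1.     0.    -0.001]]
65.88703090395788
```

Emit:
{"method": "jog_arm", "body": {"moves": [[[0,0,50,0,0,0],[0,0,50,0,0,0],[0,0,50,0,0,0],[0,0,50,0,0,0],[0,0,50,0,0,0]]]}}

```text
clock: 0.6
eef_pos: [222.7, 498.3, 470.6]
eef_rot: [3.078, 1.553, -2.056]
wrist_force: [0.6, 0.8, -0.0]
finger_gap: 93.9
```

Emit:
{"method": "jog_arm", "body": {"moves": [[[40,-32,0,0,0,-8.2],[40,-32,0,0,0,-8.2],[40,-32,0,0,0,-8.2],[40,-32,0,0,0,-8.2],[40,-32,0,0,0,-8.2]]], "gripper": 0.3}}

```text
clock: 1.1
eef_pos: [417.5, 341.2, 477.6]
eef_rot: [2.874, 1.564, -2.989]
wrist_force: [0.6, 0.3, 0.2]
finger_gap: 61.5
```

Emit:
{"method": "jog_arm", "body": {"moves": [[[0,0,-50,0,0,-8.2],[0,0,-50,0,0,-8.2],[0,0,-50,0,0,-8.2],[0,0,-50,0,0,0],[0,0,-50,0,0,0]]]}}

```text
clock: 1.6
eef_pos: [422.5, 335.8, 229.8]
eef_rot: [0.951, 1.565, 0.914]
wrist_force: [1.6, 0.4, -0.8]
finger_gap: 61.0
```

```bash
cat >> h.py <<'E'
from scipy.spatial.transform import Rotation as Ro
def st():
    s=manip.read_state(); M=Ro.from_euler("xyz",s["eef_rot"]).as_matrix()
    print("t",round(s["clock"],1),"pos",np.round(s["eef_pos"],1),"jaw deg",np.degrees(np.arctan2(M[1,2],M[0,2])).round(1))
    # rotvec that brings the tool to straight down with its present heading
    j=np.array([M[0,2],M[1,2],0]); j/=np.linalg.norm(j); x=np.array([0,0,-1.]); T=np.stack([x,np.cross(j,x),j],1)
    print("level rotvec deg",np.degrees(Ro.from_matrix(T@M.T).as_rotvec()).round(1),"gap",round(s["finger_gap"],1),"F",np.round(s["wrist_force"],1))
E
python3 -c "from h import *;st()"
```

```text
t 1.6 pos [422.5 335.8 229.8] jaw deg -2.1
level rotvec deg [-0.3  0.2 -0. ] gap 61.0 F [ 1.6  0.4 -0.8]
```

Emit:
{"method": "jog_arm", "body": {"moves": [[[-1,2,-50,0,0,2],[0,0,-50,0,0,0],[0,0,-50,0,0,0],[0,0,-30,0,0,0],[0,0,-8,0,0,0]]]}}

```text
clock: 2.1
eef_pos: [417.5, 334.8, 35.1]
eef_rot: [-3.046, 1.567, -3.047]
wrist_force: [0.3, 0.9, 0.4]
finger_gap: 61.3
```

```bash
python3 - <<'E'
from h import *
st()
a,_=manip.camera("top"); b,_=manip.camera("scene")
cv2.imwrite("pics/c1.png",np.hstack([cv2.resize(a[170:290,90:230],(400,343)),cv2.resize(b[180:340,80:266],(400,343))]))
E
```

```text
t 2.1 pos [417.5 334.8  35.1] jaw deg -0.1
level rotvec deg [ 0.  -0.2 -0. ] gap 61.3 F [0.3 0.9 0.4]
```

View pics/c1.png

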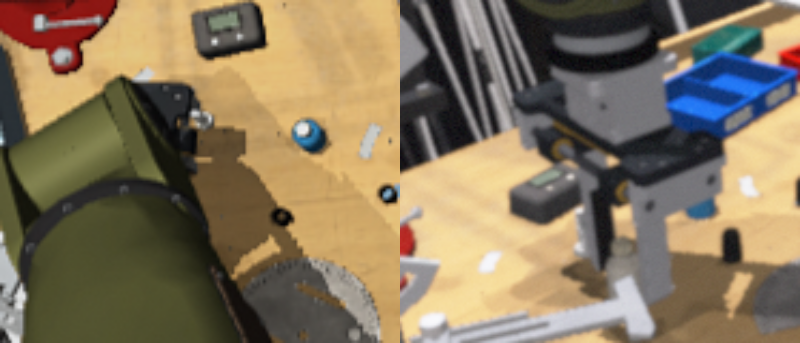

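The bottle stands between the fingers, at (622,265) in the right-hand panel.

Emit:
{"method": "jog_arm", "body": {"moves": [[[3,3,-3,0,0,0],[0,0,0,0,0,0],[0,0,0,0,0,0],[0,0,0,0,0,0],[0,0,0,0,0,0]]]}}

```text
clock: 2.7
eef_pos: [424.6, 340.8, 40.8]
eef_rot: [0.834, 1.561, 0.833]
wrist_force: [-0.5, 0.4, -1.0]
finger_gap: 61.0
```

Emit:
{"method": "jog_arm", "body": {"moves": [[[0,0,0,0,0,0],[0,0,0,0,0,0],[0,0,0,0,0,0],[0,0,0,0,0,0],[0,0,0,0,0,0]]], "gripper": -1, "squeeze": 15}}

```text
clock: 3.2
eef_pos: [424.6, 340.9, 41.4]
eef_rot: [0.838, 1.561, 0.837]
wrist_force: [0.2, 0.2, 0.9]
finger_gap: 26.8
```

```bash
python3 -c "from h import *;st()"
```

```text
t 3.2 pos [424.6 340.9  41.4] jaw deg -0.1
level rotvec deg [-0.4  0.4 -0. ] gap 26.8 F [0.2 0.2 0.9]
```

Emit:
{"method": "jog_arm", "body": {"moves": [[[0,0,40,0,0,0],[0,0,50,0,0,0],[0,0,50,0,0,0],[17,-40,10,0,0,0],[17,-40,0,0,0,0]]]}}

```text
clock: 3.7
eef_pos: [456.1, 260.9, 195.7]
eef_rot: [0.832, 1.564, 0.838]
wrist_force: [0.2, -0.4, -0.7]
finger_gap: 26.6
```

Emit:
{"method": "jog_arm", "body": {"moves": [[[17,-40,0,0,0,0],[17,-40,0,0,0,0],[17,-40,0,0,0,0],[17,-40,0,0,0,0],[17,-40,0,0,0,0]]]}}

```text
clock: 4.2
eef_pos: [543.1, 53.0, 197.2]
eef_rot: [0.639, 1.561, 0.646]
wrist_force: [0.9, 1.2, 0.0]
finger_gap: 26.5
```

```bash
python3 -c "from h import *;st()"
```

```text
t 4.2 pos [543.1  53.  197.2] jaw deg 0.4
level rotvec deg [-0.3  0.4 -0. ] gap 26.5 F [0.9 1.2 0. ]
```

Emit:
{"method": "jog_arm", "body": {"moves": [[[17,-40,0,0,0,0],[17,-40,0,0,0,0],[17,-40,0,0,0,0],[15,-35,0,0,0,0],[10,-20,0,0,0,0]]]}}

```text
clock: 4.7
eef_pos: [621.0, -132.7, 196.4]
eef_rot: [0.675, 1.562, 0.68]
wrist_force: [-0.2, 0.3, -0.9]
finger_gap: 26.8
```

Emit:
{"method": "jog_arm", "body": {"moves": [[[0,0,0,0,0,0],[0,0,0,0,0,0]]]}}

```text
clock: 4.9
eef_pos: [621.0, -135.2, 195.0]
eef_rot: [0.83, 1.563, 0.831]
wrist_force: [-0.0, 0.4, -0.5]
finger_gap: 26.8
```

```bash
python3 -c "from h import *;st()"
```

```text
t 4.9 pos [ 621.  -135.2  195. ] jaw deg 0.1
level rotvec deg [-0.3  0.3 -0. ] gap 26.8 F [-0.   0.4 -0.5]
```

Emit:
{"method": "jog_arm", "body": {"moves": [[[2,0,-40,0,0,0],[0,0,-40,0,0,0],[0,0,-35,0,0,0],[0,0,-15,0,0,0],[0,0,0,0,0,0]]]}}

```text
clock: 5.4
eef_pos: [621.6, -129.1, 62.5]
eef_rot: [0.6, 1.561, 0.606]
wrist_force: [-0.6, 0.2, 0.2]
finger_gap: 26.1
```

Emit:
{"method": "jog_arm", "body": {"moves": [[[0,0,-5,0,0,0],[0,0,-4,0,0,0],[0,0,0,0,0,0]]]}}

```text
clock: 5.7
eef_pos: [622.4, -127.4, 55.8]
eef_rot: [0.407, 1.559, 0.416]
wrist_force: [0.4, -0.1, -0.8]
finger_gap: 26.7
```

```bash
python3 - <<'E'
from h import *
st()
a,_=manip.camera("top"); b,_=manip.camera("scene")
cv2.imwrite("pics/c2.png",np.hstack([cv2.resize(a[120:240,250:390],(400,343)),cv2.resize(b[120:280,200:386],(400,343))]))
E
```

```text
t 5.7 pos [ 622.4 -127.4   55.8] jaw deg 0.5
level rotvec deg [-0.3  0.6 -0. ] gap 26.7 F [ 0.4 -0.1 -0.8]
```

View pics/c2.png

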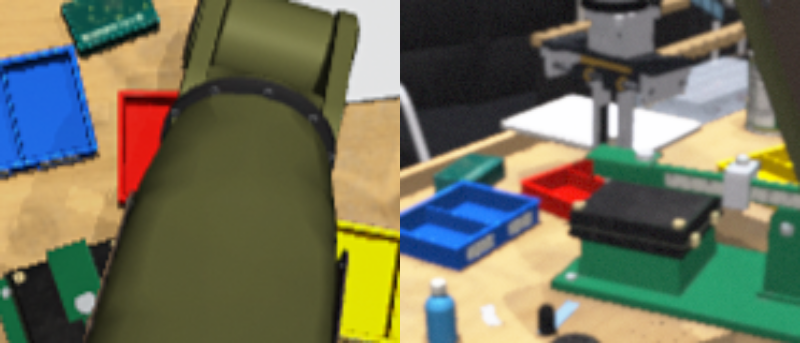

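The placing point is hidden behind the fixture in one view and under the arm in the other, so I'm going by the numbers and the force. First I'll correct the y drift.

Emit:
{"method": "jog_arm", "body": {"moves": [[[2,-8,-3,0,0,0],[0,0,-4,0,0,0],[0,0,-3,0,0,0],[0,0,0,0,0,0]]]}}

```text
clock: 6.2
eef_pos: [625.2, -137.0, 46.5]
eef_rot: [0.289, 1.557, 0.297]
wrist_force: [0.2, -0.0, -0.8]
finger_gap: 26.5
```

```bash
python3 -c "from h import *;st()"
```

```text
t 6.2 pos [ 625.2 -137.    46.5] jaw deg 0.4
level rotvec deg [-0.2  0.8 -0. ] gap 26.5 F [ 0.2 -0.  -0.8]
```

Emit:
{"method": "jog_arm", "body": {"moves": [[[0,0,-2,-0.2,0.8,0],[0,0,-1,0,0,0],[0,0,0,0,0,0]]]}}

```text
clock: 6.5
eef_pos: [625.3, -137.3, 44.5]
eef_rot: [-2.943, 1.568, -2.935]
wrist_force: [-0.3, -0.2, -0.2]
finger_gap: 26.9
```

```bash
python3 -c "from h import *;st()"
```

```text
t 6.5 pos [ 625.3 -137.3   44.5] jaw deg 0.4
level rotvec deg [ 0.  -0.1 -0. ] gap 26.9 F [-0.3 -0.2 -0.2]
```

Emit:
{"method": "jog_arm", "body": {"moves": [[[0,0,0,0,0,0],[0,0,0,0,0,0],[0,0,0,0,0,0],[0,0,5,0,0,0],[0,0,20,0,0,0]]], "gripper": 0}}

```text
clock: 7.0
eef_pos: [624.2, -136.7, 67.5]
eef_rot: [3.074, 1.563, 3.082]
wrist_force: [-1.1, 0.3, -0.7]
finger_gap: 47.3
```

Emit:
{"method": "jog_arm", "body": {"moves": [[[0,0,40,0,0,0],[0,0,50,0,0,0],[0,0,45,0,0,0],[-15,40,0,0,0,0],[-15,40,0,0,0,0]]]}}

```text
clock: 7.5
eef_pos: [593.6, -58.4, 211.2]
eef_rot: [-3.089, 1.567, -3.087]
wrist_force: [0.1, 1.4, 0.0]
finger_gap: 47.3
```

Emit:
{"method": "jog_arm", "body": {"moves": [[[-16,45,0,0,0,0],[-16,45,0,0,0,0],[-16,45,0,0,0,0],[-16,45,0,0,0,0],[-16,45,0,0,0,0]]]}}

```text
clock: 8.0
eef_pos: [509.4, 173.4, 214.9]
eef_rot: [-0.01, 1.57, -0.01]
wrist_force: [0.5, 0.3, 0.5]
finger_gap: 46.8
```

```bash
python3 - <<'E'
from h import *
st()
a,_=manip.camera("top"); b,_=manip.camera("scene")
cv2.imwrite("pics/c3.png",np.hstack([cv2.resize(a[120:240,250:390],(400,343)),cv2.resize(b[120:280,200:386],(400,343))]))
E
```

```text
t 8.0 pos [509.4 173.4 214.9] jaw deg -0.0
level rotvec deg [0.  0.1 0. ] gap 46.8 F [0.5 0.3 0.5]
```

View pics/c3.png

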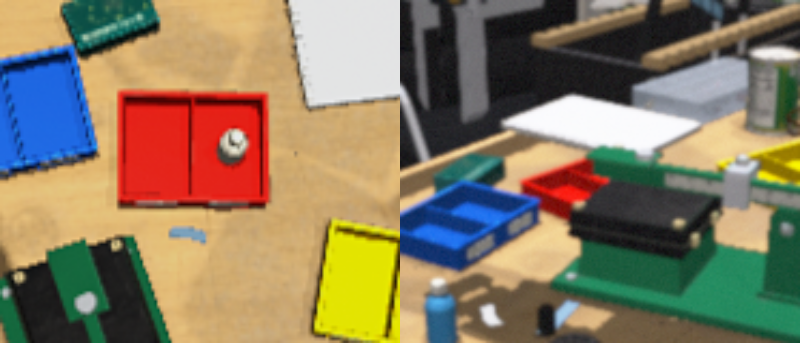

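The white bottle stands upright in the right bay of the red tray, at (233,143) in the left panel.

Emit:
{"method": "jog_arm", "body": {"moves": [[[-12,30,0,0,0,0],[-10,20,0,0,0,0],[0,0,-40,0,0,0],[0,0,-40,0,0,0],[0,0,0,0,0,0]]], "gripper": 0.3}}

```text
clock: 8.6
eef_pos: [486.4, 228.0, 136.0]
eef_rot: [0.31, 1.564, 0.317]
wrist_force: [0.2, -0.6, 0.6]
finger_gap: 61.1
```

```bash
python3 -c "from h import *;st()"
```

```text
t 8.6 pos [486.4 228.  136. ] jaw deg 0.4
level rotvec deg [-0.1  0.4 -0. ] gap 61.1 F [ 0.2 -0.6  0.6]
```

Emit:
{"method": "jog_arm", "body": {"moves": [[[0,-5,-35,0,0,0],[0,0,-35,0,0,0],[0,0,-20,0,0,0],[0,0,-8,0,0,0],[0,0,0,0,0,0]]]}}

```text
clock: 9.1
eef_pos: [491.5, 222.0, 44.0]
eef_rot: [0.312, 1.555, 0.316]
wrist_force: [0.7, 0.2, -0.2]
finger_gap: 61.0
```

```bash
python3 -c "from h import *;st()"
```

```text
t 9.1 pos [491.5 222.   44. ] jaw deg 0.2
level rotvec deg [-0.3  0.8 -0. ] gap 61.0 F [ 0.7  0.2 -0.2]
```

Emit:
{"method": "jog_arm", "body": {"moves": [[[-4,0,-5,-0.3,0.8,0],[0,0,-4,0,0,0],[0,0,0,0,0,0]]]}}

```text
clock: 9.4
eef_pos: [489.3, 222.4, 38.4]
eef_rot: [0.208, 1.566, 0.212]
wrist_force: [-0.7, 0.3, 0.0]
finger_gap: 61.1
```

Emit:
{"method": "jog_arm", "body": {"moves": [[[0,0,0,0,0,0],[0,0,0,0,0,0],[0,0,0,0,0,0],[0,0,0,0,0,0],[0,0,0,0,0,0]]], "gripper": -1}}

```text
clock: 9.9
eef_pos: [489.8, 222.7, 39.9]
eef_rot: [0.252, 1.564, 0.256]
wrist_force: [-0.1, 0.2, 0.2]
finger_gap: 27.0
```

```bash
python3 -c "from h import *;st()"
```

```text
t 9.9 pos [489.8 222.7  39.9] jaw deg 0.2
level rotvec deg [-0.1  0.4 -0. ] gap 27.0 F [-0.1  0.2  0.2]
```

Emit:
{"method": "jog_arm", "body": {"moves": [[[0,0,40,0,0,0],[0,0,50,0,0,0],[0,0,50,0,0,0],[20,-35,15,0,0,0],[20,-35,0,0,0,0]]]}}

```text
clock: 10.4
eef_pos: [527.2, 153.3, 200.2]
eef_rot: [-0.0, 1.567, 0.01]
wrist_force: [0.1, 0.4, -1.1]
finger_gap: 26.8
```

Emit:
{"method": "jog_arm", "body": {"moves": [[[20,-40,0,0,0,0],[20,-40,0,0,0,0],[20,-40,0,0,0,0],[15,-40,0,0,0,0],[15,-40,0,0,0,0]]]}}

```text
clock: 10.9
eef_pos: [620.0, -54.1, 201.9]
eef_rot: [0.064, 1.564, 0.077]
wrist_force: [-0.3, 0.6, -0.3]
finger_gap: 26.5
```

Emit:
{"method": "jog_arm", "body": {"moves": [[[0,-15,0,0,0,0],[0,0,0,0,0,0],[0,0,0,0,0,0]]]}}

```text
clock: 11.2
eef_pos: [620.2, -73.7, 200.5]
eef_rot: [0.104, 1.566, 0.112]
wrist_force: [0.0, 0.7, -0.4]
finger_gap: 26.5
```

```bash
python3 -c "from h import *;st()"
```

```text
t 11.2 pos [620.2 -73.7 200.5] jaw deg 0.4
level rotvec deg [-0.   0.3 -0. ] gap 26.5 F [ 0.   0.7 -0.4]
```

Emit:
{"method": "jog_arm", "body": {"moves": [[[2,7,-40,0,0,0],[0,0,-40,0,0,0],[0,0,-35,0,0,0],[0,0,-12,0,0,0],[0,0,0,0,0,0]]]}}

```text
clock: 11.7
eef_pos: [621.6, -58.4, 72.8]
eef_rot: [0.055, 1.561, 0.07]
wrist_force: [0.9, 0.3, -0.7]
finger_gap: 26.5
```

```bash
python3 -c "from h import *;st()"
```

```text
t 11.7 pos [621.6 -58.4  72.8] jaw deg 0.8
level rotvec deg [-0.   0.5 -0. ] gap 26.5 F [ 0.9  0.3 -0.7]
```

Emit:
{"method": "jog_arm", "body": {"moves": [[[2,-7,-10,0,0.5,-0.5],[0,0,-8,0,0,0],[0,0,-5,0,0,0],[0,0,-3,0,0,0],[0,0,0,0,0,0]]]}}

```text
clock: 12.2
eef_pos: [626.1, -65.3, 50.1]
eef_rot: [-0.065, 1.564, -0.059]
wrist_force: [0.4, -0.4, 0.3]
finger_gap: 26.8
```

```bash
python3 -c "from h import *;st()"
```

```text
t 12.2 pos [626.1 -65.3  50.1] jaw deg 0.4
level rotvec deg [0.  0.4 0. ] gap 26.8 F [ 0.4 -0.4  0.3]
```

Emit:
{"method": "jog_arm", "body": {"moves": [[[0,0,-4,0,0.4,0],[0,0,-3,0,0,0],[0,0,-1,0,0,0],[0,0,0,0,0,0]]]}}

```text
clock: 12.6
eef_pos: [626.7, -65.5, 42.9]
eef_rot: [-0.641, 1.569, -0.635]
wrist_force: [0.1, -0.9, -0.2]
finger_gap: 26.6
```

```bash
python3 -c "from h import *;st()"
```

```text
t 12.6 pos [626.7 -65.5  42.9] jaw deg 0.3
level rotvec deg [0.  0.1 0. ] gap 26.6 F [ 0.1 -0.9 -0.2]
```

Emit:
{"method": "jog_arm", "body": {"moves": [[[0,0,0,0,0,0],[0,0,0,0,0,0],[0,0,0,0,0,0],[0,0,5,0,0,0],[0,0,20,0,0,0]]], "gripper": 0}}

```text
clock: 13.1
eef_pos: [625.5, -65.3, 66.3]
eef_rot: [-3.112, 1.568, -3.106]
wrist_force: [-0.4, 0.7, 1.1]
finger_gap: 46.9
```

Emit:
{"method": "jog_arm", "body": {"moves": [[[0,0,40,0,0,0],[0,0,50,0,0,0],[0,0,50,0,0,0],[-27,30,0,0,0,0],[-27,30,0,0,0,0]]]}}

```text
clock: 13.6
eef_pos: [571.5, -6.6, 215.3]
eef_rot: [-0.238, 1.569, -0.236]
wrist_force: [1.0, 0.5, -0.0]
finger_gap: 47.2
```

Emit:
{"method": "jog_arm", "body": {"moves": [[[-27,30,0,0,0,0],[-27,30,0,0,0,0],[-27,30,0,0,0,0],[-27,30,0,0,0,0],[-20,20,0,0,0,0]]]}}

```text
clock: 14.1
eef_pos: [437.4, 138.3, 218.8]
eef_rot: [0.028, 1.563, 0.029]
wrist_force: [0.2, 0.2, 0.3]
finger_gap: 47.2
```

```bash
python3 -c "from h import *;st()"
```

```text
t 14.1 pos [437.4 138.3 218.8] jaw deg 0.1
level rotvec deg [-0.   0.5 -0. ] gap 47.2 F [0.2 0.2 0.3]
```

Emit:
{"method": "jog_arm", "body": {"moves": [[[-3,7,-45,0,0,0],[0,0,-45,0,0,0],[0,0,-40,0,0,0],[0,0,-15,0,0,0],[0,0,0,0,0,0]]]}}

```text
clock: 14.6
eef_pos: [432.2, 148.8, 73.5]
eef_rot: [0.169, 1.554, 0.176]
wrist_force: [0.5, 0.5, 0.4]
finger_gap: 47.2
```

```bash
python3 - <<'E'
from h import *
st()
a,_=manip.camera("top"); b,_=manip.camera("scene")
cv2.imwrite("pics/c4.png",np.hstack([cv2.resize(a[120:260,200:360],(400,350)),cv2.resize(b[180:320,180:340],(400,350))]))
E
```

```text
t 14.6 pos [432.2 148.8  73.5] jaw deg 0.4
level rotvec deg [-0.2  1.  -0. ] gap 47.2 F [0.5 0.5 0.4]
```

View pics/c4.png

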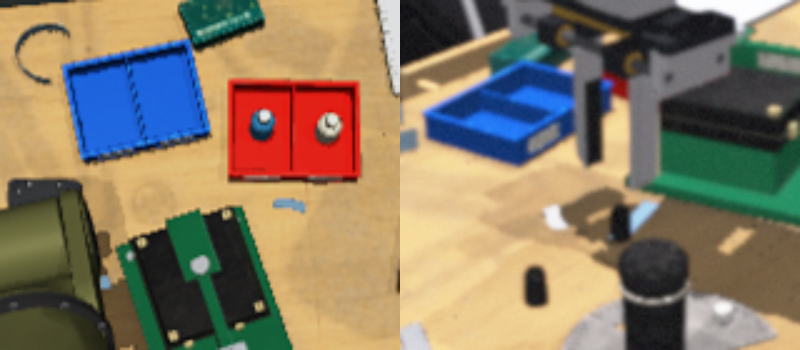

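Both bottles stand upright, one per red bay, at (262,124) and (329,127) in the left panel. The ferrule at (620,222) is under the jaws.

Emit:
{"method": "jog_arm", "body": {"moves": [[[0,-3,-20,-0.2,1,0],[0,0,-15,0,0,0],[0,0,-8,0,0,0],[0,0,-3,0,0,0],[0,0,0,0,0,0]]]}}

```text
clock: 15.2
eef_pos: [437.6, 146.8, 35.1]
eef_rot: [0.215, 1.557, 0.221]
wrist_force: [-0.0, -0.5, -0.0]
finger_gap: 47.0
```

```bash
python3 -c "from h import *;st()"
```

```text
t 15.2 pos [437.6 146.8  35.1] jaw deg 0.3
level rotvec deg [-0.2  0.8 -0. ] gap 47.0 F [-0.  -0.5 -0. ]
```

Emit:
{"method": "jog_arm", "body": {"moves": [[[-4,-1,-6,-0.2,0.8,0],[0,0,-4,0,0,0],[0,0,-2,0,0,0],[0,0,0,0,0,0]]]}}

```text
clock: 15.6
eef_pos: [434.1, 146.0, 23.9]
eef_rot: [-0.241, 1.57, -0.235]
wrist_force: [-1.1, 0.2, 0.9]
finger_gap: 47.1
```

```bash
python3 -c "from h import *;st()"
```

```text
t 15.6 pos [434.1 146.   23.9] jaw deg 0.3
level rotvec deg [0. 0. 0.] gap 47.1 F [-1.1  0.2  0.9]
```

Emit:
{"method": "jog_arm", "body": {"moves": [[[0,0,0,0,0,0],[0,0,0,0,0,0],[0,0,0,0,0,0],[0,0,0,0,0,0],[0,0,0,0,0,0]]], "gripper": -1}}

```text
clock: 16.1
eef_pos: [434.3, 146.1, 24.2]
eef_rot: [-0.035, 1.57, -0.029]
wrist_force: [0.6, 0.2, -0.6]
finger_gap: 15.6
```

Emit:
{"method": "jog_arm", "body": {"moves": [[[0,0,40,0,0,0],[0,0,50,0,0,0],[0,0,50,0,0,0],[0,0,50,0,0,0],[0,0,10,0,0,0]]]}}

```text
clock: 16.6
eef_pos: [431.1, 145.2, 228.3]
eef_rot: [-2.838, 1.566, -2.832]
wrist_force: [0.5, -0.0, -1.8]
finger_gap: 15.1
```

```bash
python3 -c "from h import *;st()"
```

```text
t 16.6 pos [431.1 145.2 228.3] jaw deg 0.3
level rotvec deg [ 0.1 -0.3 -0. ] gap 15.1 F [ 0.5 -0.  -1.8]
```

Emit:
{"method": "jog_arm", "body": {"moves": [[[5,-48,0,0,0,0],[5,-48,0,0,0,0],[5,-48,0,0,0,0],[5,-48,0,0,0,0],[5,-48,0,0,0,0]]]}}

```text
clock: 17.1
eef_pos: [455.3, -97.8, 229.2]
eef_rot: [-2.51, 1.571, -2.493]
wrist_force: [0.9, -0.0, 0.3]
finger_gap: 15.6
```

Emit:
{"method": "jog_arm", "body": {"moves": [[[5,-48,0,0,0,0],[5,-48,0,0,0,0],[5,-48,0,0,0,0],[5,-40,0,0,0,0],[0,0,0,0,0,0]]]}}

```text
clock: 17.6
eef_pos: [473.0, -293.7, 224.9]
eef_rot: [2.714, 1.567, 2.725]
wrist_force: [0.4, 1.1, 0.5]
finger_gap: 15.4
```

```bash
python3 - <<'E'
from h import *
st()
b,_=manip.camera("scene")
cv2.imwrite("pics/c5.png",cv2.resize(b[80:230,300:480],(720,600)))
E
```

```text
t 17.6 pos [ 473.  -293.7  224.9] jaw deg 0.7
level rotvec deg [-0.1 -0.2  0. ] gap 15.4 F [0.4 1.1 0.5]
```

View pics/c5.png

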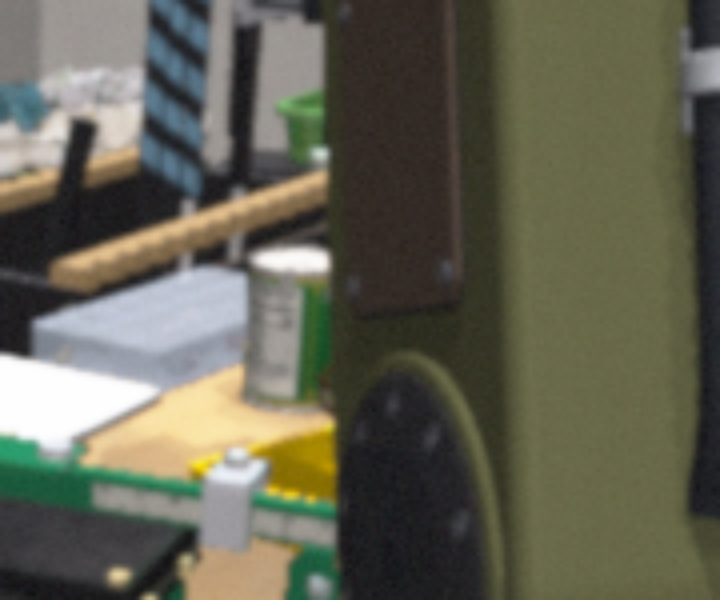

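Emit:
{"method": "jog_arm", "body": {"moves": [[[9,-36,-30,0,0,-5],[0,0,-45,0,0,-5],[0,0,-40,0,0,0],[0,0,-20,0,0,0],[0,0,0,0,0,0]]]}}

```text
clock: 18.15
eef_pos: [482.1, -323.3, 84.7]
eef_rot: [2.544, 1.566, 2.377]
wrist_force: [-0.2, 0.2, -0.3]
finger_gap: 15.7
```

```bash
python3 -c "from h import *;st()"
```

```text
t 18.1 pos [ 482.1 -323.3   84.7] jaw deg -9.5
level rotvec deg [-0.2 -0.2  0. ] gap 15.7 F [-0.2  0.2 -0.3]
```

Emit:
{"method": "jog_arm", "body": {"moves": [[[0,-6,-20,0,0,0],[0,0,-18,0,0,0],[0,0,-10,0,0,0],[0,0,-4,0,0,0],[0,0,0,0,0,0]]]}}

```text
clock: 18.65
eef_pos: [484.6, -326.8, 36.3]
eef_rot: [0.884, 1.57, 0.722]
wrist_force: [-0.2, -0.3, 0.2]
finger_gap: 15.5
```

```bash
python3 -c "from h import *;st()"
```

```text
t 18.6 pos [ 484.6 -326.8   36.3] jaw deg -9.3
level rotvec deg [-0.  0. -0.] gap 15.5 F [-0.2 -0.3  0.2]
```

Emit:
{"method": "jog_arm", "body": {"moves": [[[0,-2,-4,0,0,0],[0,0,-3,0,0,0],[0,0,-2,0,0,0],[0,0,0,0,0,0]]]}}

```text
clock: 19.05
eef_pos: [485.7, -329.4, 29.2]
eef_rot: [-0.275, 1.567, -0.437]
wrist_force: [-0.0, -0.6, -0.9]
finger_gap: 15.7
```

```bash
python3 -c "from h import *;st()"
```

```text
t 19.1 pos [ 485.7 -329.4   29.2] jaw deg -9.3
level rotvec deg [0.1 0.2 0. ] gap 15.7 F [-0.  -0.6 -0.9]
```

Emit:
{"method": "jog_arm", "body": {"moves": [[[0,0,-2,0,0,0],[0,0,0,0,0,0],[0,0,0,0,0,0]]]}}

```text
clock: 19.35
eef_pos: [485.8, -329.6, 27.4]
eef_rot: [-0.301, 1.566, -0.463]
wrist_force: [0.0, 0.1, -0.7]
finger_gap: 15.4
```

Emit:
{"method": "jog_arm", "body": {"moves": [[[0,0,0,0,0,0],[0,0,0,0,0,0],[0,0,0,0,0,0],[0,0,0,0,0,0],[0,0,10,0,0,0]]], "gripper": -0.2}}

```text
clock: 19.85
eef_pos: [485.2, -329.1, 36.7]
eef_rot: [-0.112, 1.569, -0.274]
wrist_force: [-0.5, 0.6, -0.2]
finger_gap: 37.4
```

Emit:
{"method": "jog_arm", "body": {"moves": [[[0,0,40,0,0,0],[0,0,50,0,0,0],[0,0,50,0,0,0],[0,0,50,0,0,0],[-7,45,0,0,0,0]]]}}

```text
clock: 20.35
eef_pos: [476.9, -285.2, 234.9]
eef_rot: [-0.246, 1.566, -0.411]
wrist_force: [0.7, 1.1, -0.4]
finger_gap: 37.9
```

Emit:
{"method": "jog_arm", "body": {"moves": [[[-7,48,0,0,0,5],[-7,48,0,0,0,5],[-7,48,0,0,0,0],[-7,48,0,0,0,0],[-7,48,0,0,0,0]]]}}

```text
clock: 20.85
eef_pos: [438.8, -38.8, 240.8]
eef_rot: [-0.309, 1.558, -0.297]
wrist_force: [1.1, 1.3, 0.7]
finger_gap: 37.7
```

```bash
python3 -c "from h import *;st()"
```

```text
t 20.9 pos [438.8 -38.8 240.8] jaw deg 0.7
level rotvec deg [0.2 0.7 0. ] gap 37.7 F [1.1 1.3 0.7]
```

Emit:
{"method": "jog_arm", "body": {"moves": [[[-5,48,0,0,0,0],[-5,48,0,0,0,0],[-5,48,0,0,0,0],[-5,48,0,0,0,0],[-5,45,0,0,0,0]]], "gripper": 0}}

```text
clock: 21.35
eef_pos: [409.7, 207.0, 246.0]
eef_rot: [-0.139, 1.551, -0.127]
wrist_force: [0.7, -0.6, -0.3]
finger_gap: 46.6
```

Emit:
{"method": "jog_arm", "body": {"moves": [[[-3,35,0,0,0,0],[0,0,-30,0,0,0],[0,0,-45,0,0,0],[0,0,-45,0,0,0],[0,0,0,0,0,0]]]}}

```text
clock: 21.85
eef_pos: [404.4, 249.6, 127.8]
eef_rot: [0.054, 1.544, 0.074]
wrist_force: [-0.6, 0.1, 0.9]
finger_gap: 46.9
```

```bash
python3 - <<'E'
from h import *
st()
a,_=manip.camera("top"); b,_=manip.camera("scene")
cv2.imwrite("pics/c6.png",np.hstack([cv2.resize(a[130:270,290:450],(400,350)),cv2.resize(b[200:340,150:310],(400,350))]))
E
```

```text
t 21.9 pos [404.4 249.6 127.8] jaw deg 1.2
level rotvec deg [-0.1  1.6 -0. ] gap 46.9 F [-0.6  0.1  0.9]
```

View pics/c6.png

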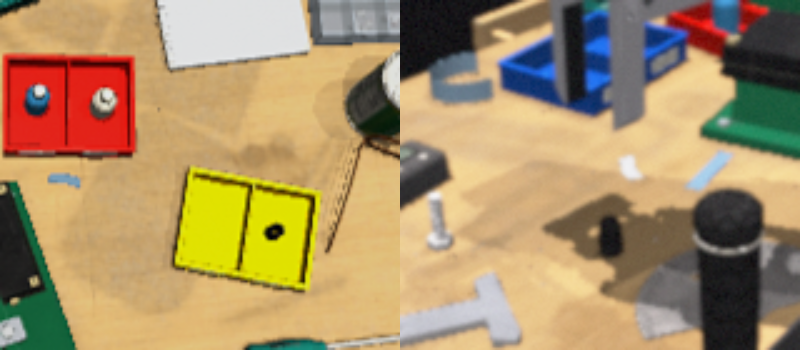

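The first ferrule stands in the right yellow bay, at (274,231). The second, at (610,235), is below the jaws.

Emit:
{"method": "jog_arm", "body": {"moves": [[[4,-7,-35,0,1.6,-1],[0,0,-30,0,0,0],[0,0,-15,0,0,0],[0,0,-6,0,0,0],[0,0,0,0,0,0]]]}}

```text
clock: 22.45
eef_pos: [418.7, 246.5, 58.8]
eef_rot: [0.548, 1.543, 0.548]
wrist_force: [-0.1, 0.4, 0.6]
finger_gap: 46.5
```

```bash
python3 -c "from h import *;st()"
```

```text
t 22.4 pos [418.7 246.5  58.8] jaw deg 0.0
level rotvec deg [-0.8  1.4 -0. ] gap 46.5 F [-0.1  0.4  0.6]
```

Emit:
{"method": "jog_arm", "body": {"moves": [[[-9,-4,-10,-0.8,1.4,0],[0,0,-8,0,0,0],[0,0,-5,0,0,0],[0,0,-2,0,0,0],[0,0,0,0,0,0]]]}}

```text
clock: 22.95
eef_pos: [410.9, 243.2, 36.0]
eef_rot: [0.622, 1.567, 0.623]
wrist_force: [-1.0, -0.1, -0.2]
finger_gap: 46.7
```

```bash
python3 -c "from h import *;st()"
```

```text
t 22.9 pos [410.9 243.2  36. ] jaw deg 0.0
level rotvec deg [-0.1  0.2 -0. ] gap 46.7 F [-1.  -0.1 -0.2]
```

Emit:
{"method": "jog_arm", "body": {"moves": [[[0,0,-6,0,0,0],[0,0,-4,0,0,0],[0,0,-2,0,0,0],[0,0,0,0,0,0]]]}}

```text
clock: 23.35
eef_pos: [411.0, 243.2, 23.1]
eef_rot: [0.624, 1.567, 0.625]
wrist_force: [0.5, 0.6, 0.2]
finger_gap: 47.2
```

Emit:
{"method": "jog_arm", "body": {"moves": [[[0,0,0,0,0,0],[0,0,0,0,0,0],[0,0,0,0,0,0],[0,0,0,0,0,0],[0,0,0,0,0,0]]], "gripper": -1}}

```text
clock: 23.85
eef_pos: [411.2, 243.3, 23.4]
eef_rot: [0.606, 1.566, 0.607]
wrist_force: [0.0, 0.3, 0.1]
finger_gap: 15.6
```

```bash
python3 -c "from h import *;st()"
```

```text
t 23.9 pos [411.2 243.3  23.4] jaw deg 0.0
level rotvec deg [-0.1  0.2 -0. ] gap 15.6 F [0.  0.3 0.1]
```

Emit:
{"method": "jog_arm", "body": {"moves": [[[0,0,40,0,0,0],[0,0,50,0,0,0],[0,0,50,0,0,0],[0,0,50,0,0,0],[0,0,10,0,0,0]]]}}

```text
clock: 24.35
eef_pos: [408.3, 241.8, 227.6]
eef_rot: [3.116, 1.569, 3.116]
wrist_force: [-0.4, -0.0, -0.4]
finger_gap: 15.7
```

Emit:
{"method": "jog_arm", "body": {"moves": [[[8,-48,0,0,0,0],[8,-48,0,0,0,0],[8,-48,0,0,0,0],[8,-48,0,0,0,0],[8,-48,0,0,0,0]]]}}

```text
clock: 24.85
eef_pos: [447.4, -1.0, 228.4]
eef_rot: [0.672, 1.567, 0.683]
wrist_force: [-0.3, 0.9, -0.3]
finger_gap: 15.2
```

Emit:
{"method": "jog_arm", "body": {"moves": [[[8,-48,0,0,0,-5],[8,-48,0,0,0,-5],[8,-48,0,0,0,0],[8,-48,0,0,0,0],[8,-40,0,0,0,0]]]}}

```text
clock: 25.35
eef_pos: [485.5, -241.4, 225.6]
eef_rot: [1.435, 1.568, 1.262]
wrist_force: [1.8, 1.0, -0.6]
finger_gap: 15.5
```

Emit:
{"method": "jog_arm", "body": {"moves": [[[0,0,0,0,0,0],[0,0,0,0,0,0]]]}}

```text
clock: 25.55
eef_pos: [484.9, -245.5, 223.1]
eef_rot: [2.171, 1.567, 1.993]
wrist_force: [0.6, 0.6, -0.1]
finger_gap: 15.4
```

```bash
python3 -c "from h import *;st()"
```

```text
t 25.6 pos [ 484.9 -245.5  223.1] jaw deg -10.2
level rotvec deg [-0.2 -0.1  0. ] gap 15.4 F [ 0.6  0.6 -0.1]
```

Emit:
{"method": "jog_arm", "body": {"moves": [[[10,-22,-30,0,0,0],[0,0,-45,0,0,0],[0,0,-40,0,0,0],[0,0,-18,0,0,0],[0,0,0,0,0,0]]]}}

```text
clock: 26.05
eef_pos: [494.9, -262.4, 85.8]
eef_rot: [1.862, 1.567, 1.69]
wrist_force: [-0.4, 1.7, -0.3]
finger_gap: 16.0
```

```bash
python3 -c "from h import *;st()"
```

```text
t 26.1 pos [ 494.9 -262.4   85.8] jaw deg -9.9
level rotvec deg [-0.2 -0.   0. ] gap 16.0 F [-0.4  1.7 -0.3]
```

Emit:
{"method": "jog_arm", "body": {"moves": [[[0,-3,-20,0,0,0],[0,0,-18,0,0,0],[0,0,-10,0,0,0],[0,0,-4,0,0,0],[0,0,0,0,0,0]]]}}

```text
clock: 26.55
eef_pos: [497.3, -262.6, 37.3]
eef_rot: [0.384, 1.566, 0.216]
wrist_force: [0.0, 1.0, -1.4]
finger_gap: 15.6
```

Emit:
{"method": "jog_arm", "body": {"moves": [[[0,-1,-4,0,0,0],[0,0,-3,0,0,0],[0,0,-2,0,0,0],[0,0,0,0,0,0]]]}}

```text
clock: 26.95
eef_pos: [498.4, -264.1, 30.2]
eef_rot: [0.041, 1.563, -0.127]
wrist_force: [0.5, 0.3, -0.4]
finger_gap: 15.5
```

```bash
python3 -c "from h import *;st()"
```

```text
t 26.9 pos [ 498.4 -264.1   30.2] jaw deg -9.6
level rotvec deg [ 0.1  0.4 -0. ] gap 15.5 F [ 0.5  0.3 -0.4]
```

Emit:
{"method": "jog_arm", "body": {"moves": [[[0,0,-3,0,0.4,0],[0,0,0,0,0,0],[0,0,0,0,0,0]]]}}

```text
clock: 27.25
eef_pos: [498.4, -264.2, 27.1]
eef_rot: [-1.501, 1.57, -1.669]
wrist_force: [-0.5, 0.8, -0.8]
finger_gap: 15.8
```

Emit:
{"method": "jog_arm", "body": {"moves": [[[0,0,0,0,0,0],[0,0,0,0,0,0],[0,0,0,0,0,0],[0,0,0,0,0,0],[0,0,10,0,0,0]]], "gripper": -0.2}}

```text
clock: 27.75
eef_pos: [497.9, -263.9, 36.6]
eef_rot: [-2.945, 1.569, -3.113]
wrist_force: [-0.3, -1.1, -0.4]
finger_gap: 37.3
```

Emit:
{"method": "jog_arm", "body": {"moves": [[[0,0,40,0,0,0],[0,0,50,0,0,0],[0,0,50,0,0,0],[0,0,50,0,0,0],[0,45,0,0,0,0]]]}}

```text
clock: 28.25
eef_pos: [496.0, -220.0, 234.7]
eef_rot: [-2.107, 1.57, -2.279]
wrist_force: [1.0, 0.6, -1.1]
finger_gap: 37.8
```

Emit:
{"method": "jog_arm", "body": {"moves": [[[0,48,0,0,0,5],[0,48,0,0,0,5],[0,48,0,0,0,0],[0,48,0,0,0,0],[0,48,0,0,0,0]]]}}

```text
clock: 28.75
eef_pos: [494.1, 27.0, 241.4]
eef_rot: [-0.286, 1.562, -0.28]
wrist_force: [1.3, -0.0, -0.3]
finger_gap: 37.8
```

Emit:
{"method": "jog_arm", "body": {"moves": [[[0,48,0,0,0,0],[0,48,0,0,0,0],[0,48,0,0,0,0],[0,48,0,0,0,0],[0,48,0,0,0,0]]], "gripper": 0}}

```text
clock: 29.25
eef_pos: [491.3, 277.0, 246.8]
eef_rot: [-0.075, 1.557, -0.07]
wrist_force: [0.5, 0.4, 0.5]
finger_gap: 47.3
```

```bash
python3 -c "from h import *;st()"
```

```text
t 29.2 pos [491.3 277.  246.8] jaw deg 0.3
level rotvec deg [0.1 0.8 0. ] gap 47.3 F [0.5 0.4 0.5]
```

Emit:
{"method": "jog_arm", "body": {"moves": [[[10,44,0,0,0.8,0],[0,0,-30,0,0,0],[0,0,-45,0,0,0],[0,0,-45,0,0,0],[0,0,0,0,0,0]]]}}

```text
clock: 29.75
eef_pos: [499.4, 329.9, 128.6]
eef_rot: [0.497, 1.564, 0.51]
wrist_force: [0.2, -0.7, -0.4]
finger_gap: 46.9
```

```bash
python3 - <<'E'
from h import *
st()
a,_=manip.camera("top"); b,_=manip.camera("scene")
cv2.imwrite("pics/c7.png",np.hstack([cv2.resize(a[130:270,290:450],(400,350)),cv2.resize(b[200:340,100:260],(400,350))]))
E
```

```text
t 29.8 pos [499.4 329.9 128.6] jaw deg 0.7
level rotvec deg [-0.2  0.3 -0. ] gap 46.9 F [ 0.2 -0.7 -0.4]
```

View pics/c7.png

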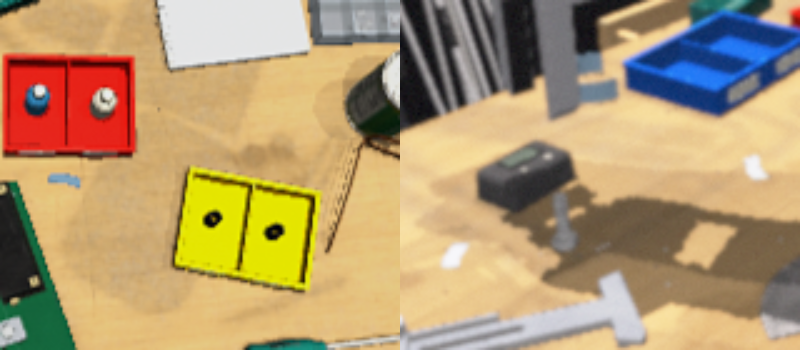

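Both ferrules stand in the yellow bays, at (213,218) and (275,231). The bolt at (563,225) is under the jaws.

Emit:
{"method": "jog_arm", "body": {"moves": [[[2,-2,-35,0,0,0],[0,0,-30,0,0,0],[0,0,-12,0,0,0],[0,0,-5,0,0,0],[0,0,0,0,0,0]]]}}

```text
clock: 30.35
eef_pos: [510.5, 332.0, 66.5]
eef_rot: [0.507, 1.534, 0.519]
wrist_force: [0.5, -0.7, 0.3]
finger_gap: 46.6
```

```bash
python3 -c "from h import *;st()"
```

```text
t 30.4 pos [510.5 332.   66.5] jaw deg 0.7
level rotvec deg [-1.   1.8 -0. ] gap 46.6 F [ 0.5 -0.7  0.3]
```

Emit:
{"method": "jog_arm", "body": {"moves": [[[-7,-3,-12,-1,1.8,-0.5],[0,0,-8,0,0,0],[0,0,-5,0,0,0],[0,0,-2,0,0,0],[0,0,0,0,0,0]]]}}

```text
clock: 30.85
eef_pos: [504.3, 329.6, 41.2]
eef_rot: [0.632, 1.569, 0.634]
wrist_force: [0.0, 0.3, 0.0]
finger_gap: 46.9
```

```bash
python3 -c "from h import *;st()"
```

```text
t 30.9 pos [504.3 329.6  41.2] jaw deg 0.1
level rotvec deg [-0.1  0.1 -0. ] gap 46.9 F [0.  0.3 0. ]
```

Emit:
{"method": "jog_arm", "body": {"moves": [[[0,-1,-6,0,0,0],[0,0,-4,0,0,0],[0,0,-1,0,0,0],[0,0,0,0,0,0]]]}}

```text
clock: 31.25
eef_pos: [504.4, 328.6, 29.4]
eef_rot: [0.635, 1.568, 0.637]
wrist_force: [-0.7, 0.2, -0.2]
finger_gap: 46.8
```

Emit:
{"method": "jog_arm", "body": {"moves": [[[0,0,0,0,0,0],[0,0,0,0,0,0],[0,0,0,0,0,0],[0,0,0,0,0,0],[0,0,0,0,0,0]]], "gripper": -1, "squeeze": 20}}

```text
clock: 31.75
eef_pos: [504.6, 328.7, 30.0]
eef_rot: [0.604, 1.567, 0.607]
wrist_force: [-0.2, 0.5, 0.5]
finger_gap: 10.3
```

```bash
python3 -c "from h import *;st()"
```

```text
t 31.8 pos [504.6 328.7  30. ] jaw deg 0.1
level rotvec deg [-0.1  0.2 -0. ] gap 10.3 F [-0.2  0.5  0.5]
```

Emit:
{"method": "jog_arm", "body": {"moves": [[[0,0,40,0,0,0],[0,0,50,0,0,0],[0,0,40,0,0,0],[22,-35,0,0,0,7],[22,-35,0,0,0,7]]]}}

```text
clock: 32.25
eef_pos: [546.2, 259.7, 164.6]
eef_rot: [-0.305, 1.569, -0.048]
wrist_force: [0.5, 0.1, -0.5]
finger_gap: 8.9
```

Emit:
{"method": "jog_arm", "body": {"moves": [[[25,-38,0,0,0,0],[25,-38,0,0,0,0],[25,-38,0,0,0,0],[22,-30,0,0,0,0],[0,0,0,0,0,0]]]}}

```text
clock: 32.75
eef_pos: [647.8, 105.9, 166.1]
eef_rot: [-0.227, 1.566, 0.033]
wrist_force: [-0.7, 1.0, 0.3]
finger_gap: 9.0
```

Emit:
{"method": "jog_arm", "body": {"moves": [[[0,0,0,0,0,0],[0,0,0,0,0,0]]]}}

```text
clock: 32.95
eef_pos: [647.5, 105.9, 165.6]
eef_rot: [-0.173, 1.567, 0.085]
wrist_force: [0.5, 0.0, 0.9]
finger_gap: 9.3
```

```bash
python3 -c "from h import *;st()"
```

```text
t 33.0 pos [647.5 105.9 165.6] jaw deg 14.8
level rotvec deg [-0.   0.2  0. ] gap 9.3 F [0.5 0.  0.9]
```

Emit:
{"method": "jog_arm", "body": {"moves": [[[-1,2,-40,0,0,0],[0,0,-40,0,0,0],[0,0,-15,0,0,0],[0,0,-5,0,0,0],[0,0,0,0,0,0]]]}}

```text
clock: 33.45
eef_pos: [645.3, 113.3, 66.3]
eef_rot: [-0.116, 1.562, 0.148]
wrist_force: [-0.3, 0.2, -1.5]
finger_gap: 9.5
```

```bash
python3 - <<'E'
from h import *
st()
b,_=manip.camera("scene")
cv2.imwrite("pics/c8.png",cv2.resize(b[150:260,160:300],(700,550)))
E
```

```text
t 33.5 pos [645.3 113.3  66.3] jaw deg 15.2
level rotvec deg [-0.1  0.5  0. ] gap 9.5 F [-0.3  0.2 -1.5]
```

View pics/c8.png

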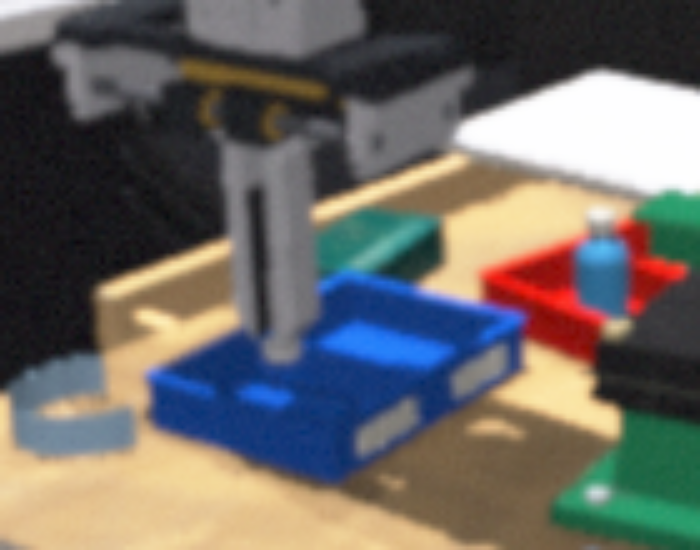

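The bolt head shows upright just below the fingertips at (282,350), over the left blue bay.

Emit:
{"method": "jog_arm", "body": {"moves": [[[0,-4,-12,0,0.5,0],[0,0,-8,0,0,0],[0,0,-5,0,0,0],[0,0,-2,0,0,0],[0,0,0,0,0,0]]]}}

```text
clock: 34.0
eef_pos: [647.4, 109.0, 41.6]
eef_rot: [0.083, 1.565, 0.347]
wrist_force: [0.6, -0.4, 0.4]
finger_gap: 9.4
```

```bash
python3 -c "from h import *;st()"
```

```text
t 34.0 pos [647.4 109.   41.6] jaw deg 15.1
level rotvec deg [-0.1  0.3 -0. ] gap 9.4 F [ 0.6 -0.4  0.4]
```

Emit:
{"method": "jog_arm", "body": {"moves": [[[0,0,-4,0,0.3,0],[0,0,-3,0,0,0],[0,0,-1,0,0,0],[0,0,0,0,0,0],[0,0,0,0,0,0]]]}}

```text
clock: 34.5
eef_pos: [647.6, 109.1, 33.4]
eef_rot: [1.078, 1.569, 1.342]
wrist_force: [-0.7, 0.5, -0.9]
finger_gap: 9.3
```

```bash
python3 -c "from h import *;st()"
```

```text
t 34.5 pos [647.6 109.1  33.4] jaw deg 15.1
level rotvec deg [-0.1  0.  -0. ] gap 9.3 F [-0.7  0.5 -0.9]
```

Release, rise, and clear the view by moving back toward the arm's side.

Emit:
{"method": "jog_arm", "body": {"moves": [[[0,0,0,0,0,0],[0,0,0,0,0,0],[0,0,0,0,0,0],[0,0,0,0,0,0],[0,0,5,0,0,0]]], "gripper": -0.2}}

```text
clock: 35.0
eef_pos: [647.6, 109.1, 38.6]
eef_rot: [1.151, 1.569, 1.415]
wrist_force: [-0.8, 0.6, -0.2]
finger_gap: 37.1
```

Emit:
{"method": "jog_arm", "body": {"moves": [[[0,0,30,0,0,0],[0,0,45,0,0,0],[0,0,50,0,0,0],[0,0,50,0,0,0],[0,0,30,0,0,0]]]}}

```text
clock: 35.5
eef_pos: [644.0, 108.7, 247.2]
eef_rot: [2.721, 1.563, 2.985]
wrist_force: [-0.4, 0.3, -0.6]
finger_gap: 37.8
```

Emit:
{"method": "jog_arm", "body": {"moves": [[[-45,15,0,0,0,0],[-45,15,0,0,0,0],[-45,15,0,0,0,0],[-45,15,0,0,0,0],[-30,10,0,0,0,0]]]}}

```text
clock: 36.0
eef_pos: [431.0, 178.8, 254.9]
eef_rot: [0.246, 1.563, 0.506]
wrist_force: [-0.2, -0.4, 0.5]
finger_gap: 37.7
```

Emit:
{"method": "jog_arm", "body": {"moves": [[[0,0,0,0,0,0],[0,0,0,0,0,0],[0,0,0,0,0,0]]]}}

```text
clock: 36.3
eef_pos: [428.9, 179.8, 257.1]
eef_rot: [0.193, 1.559, 0.456]
wrist_force: [0.8, -0.3, 0.5]
finger_gap: 37.7
```

```bash
python3 - <<'E'
from h import *
st()
a,_=manip.camera("top")
cv2.imwrite("pics/c9.png",cv2.resize(a[110:270,140:440],(800,427)))
E
```

```text
t 36.3 pos [428.9 179.8 257.1] jaw deg 15.1
level rotvec deg [-0.3  0.6 -0. ] gap 37.7 F [ 0.8 -0.3  0.5]
```

View pics/c9.png

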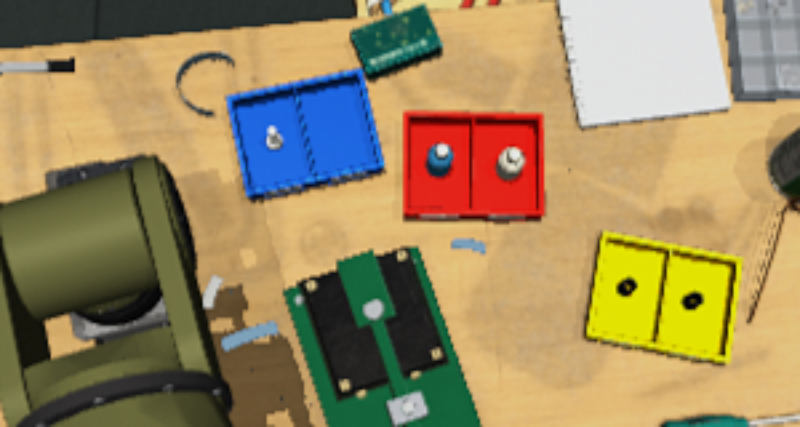

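All five objects stand in their bays: the bolt at (273,138), the bottles at (440,157) and (511,160), and the ferrules at (626,287) and (692,300). The arm hides the angle gauge here, so I'll check it in the scene view and then hand in.

```bash
python3 - <<'E'
from h import *
b,_=manip.camera("scene"); o=cv2.imread("pics/scene0.png")
f=lambda i: [cv2.boundingRect(c) for c in cv2.findContours((cv2.cvtColor(i[250:290,125:177],6)<75).astype(np.uint8),0,2)[0] if cv2.contourArea(c)>150]
x,y=f(o),f(b); print(x,y)
if x and y and max(abs(np.subtract(x[0],y[0])))<=3: print(manip.sign_off())
E
```

```text
[(7, 13, 37, 21)] [(7, 13, 37, 21)]
the job is handed in; nothing more can be done
None
```

The job is done and handed in at about 36 s on the robot's clock, out of the 128 s allowed. I placed things in the order asked:
- **Red tray:** the white and blue glue bottles stand upright, one in each bay.
- **Yellow tray:** the two black ferrules stand one in each bay.
- **Blue tray:** the steel bolt stands on its head in the left bay.

The last top view showed all five upright and clear of the bay walls, with the gripper open and away from everything. The angle gauge's outline in the scene view was the same as at the start. Every wrist-force reading I saw was below about 2 N.

Two readings disagreed slightly with the given sizes. The ferrules gripped at about 15.5 mm against 17 mm, and the bolt at about 9 to 10 mm against 10 mm. Neither slipped or fell.

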